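# Seat an exhaust flange on the welding jig's mandrel and locating pin

### The job

Load the exhaust flange onto the welding jig: take it by its tube stub, lower it over the jig's central mandrel, and with a light touch turn it until one of its two locating holes finds the jig's pin and the plate slides fully home, flat on the ring. Be gentle: do not drop it, lean on it or force it round against the pin (contact forces on the jig, down and sideways together, stay under 50 N). Leave it released there, and leave the other things on the bench where they are.

Things in the scene. Friction and masses are not known exactly. Their poses are not given: they have to be found in the camera images.
- flange: Loose bare-steel exhaust flange, 0.5 to 0.75 kg: plate 120 (its x) x 92 (its y) x 6 mm with a round tube stub standing up from its middle. 40 mm bore through the plate. Origin: centre of the plate's underside; z up along the stub. Starts flat on the bench, stub up, at any yaw.
- stub_top (a point): Centre of the stub's open top, 61 mm above the plate's underside (55 mm above its upper face). The stub is a tube, 48 mm outside and 42 mm inside diameter: grasp it from above across its outside, at any yaw, being round.
- hole_a (a point): One of two equal 11 mm round locating holes right through the plate, at its underside, 44 mm from the centre along the flange's +x. Either hole may take the pin.
- hole_b (a point): The other 11 mm locating hole, 44 mm from the centre along the flange's -x.
- jig: Welding jig bolted to the bench, it does not move: grey square base 170 x 170 x 20 mm, on it a flat round aluminium ring 120 mm across and 4 mm thick, a steel mandrel in the centre and one locating pin. Origin: centre of the base's underside on the bench; z up along the mandrel.
- mandrel_top (a point): Top of the mandrel, the jig's vertical central shaft, 69 mm above the bench. 38 mm diameter up to 59 mm, then a cone narrowing to 22 mm at the top.
- seat (a point): Centre of the ring's top face, 24 mm above the bench, on the mandrel's axis: the flange's origin comes here when it is fully home.
- pin_mid (a point): NOT the pin: the middle of the arc where it may stand, 44 mm from the mandrel's axis along the jig's +x, at the pin's top height (42 mm above the bench, 18 above the seat). The 9 mm dark steel pin, its tip barely chamfered, is fixed on this arc within 0.5 rad either side of here, other each time and unmeasured: see it, or with the flange resting on it turn under light load till it drops.
- spray_can: Bystander: spray can, 62 mm diameter, 160 mm tall, standing; origin at the centre of its underside. Leave alone.
- wrench: Bystander: steel open-ended wrench lying flat, 180 mm long along its x axis. Leave alone.
- offcut: Bystander: short steel tube offcut, 60 mm diameter, 60 mm tall, standing upright; origin at the centre of its underside. Leave alone.
Mind the look-alikes: they are no part of the job. What is shaped like the flange but pink or yellow is not meant.

How it is judged (in metres and radians):
On the way, in this order (a step that is already met when the one before it is completed fails the run):
1. the flange is picked up (height (world z) of flange above 0.05 m), for 0.1 s.
2. the flange is round the mandrel, upright, its underside below the mandrel's top (horizontal distance between flange and jig below 0.006 m and z of flange in the frame of jig below 0.062 m and angle between flange's own z axis and vertical below 0.15 rad), for 0.2 s.
At the end, for the whole second after the job is handed in: The flange sits fully home on the jig: its underside within 2.5 mm of the ring's top (24 mm above the jig's underside), centred on the mandrel within 4 mm, tilted less than 2 degrees, its line of holes within 0.63 rad of the jig's x axis (one hole over the pin), at rest and released (z of flange in the frame of jig between 0.021 and 0.0265 m and horizontal distance between flange and jig below 0.004 m and angle between flange's own z axis and vertical below 0.035 rad and angle between the x axis of flange and the x axis of jig, either way round below 0.63 rad and linear speed of flange below 0.02 m/s and contact force between the fingers and flange below 0.1 N); the robot touches nothing.
It fails at once if the flange bears on the jig (base, mandrel, ring or pin) with more than 50 N in all (sum over its contacts) (contact force between flange and jig above 50 N).
It fails at once if a bystander (spray can, wrench or tube offcut) is moved more than 25 mm (distance of any of spray_can, wrench, offcut from where it was at the start of the episode above 0.025 m).
It also fails if it takes over 67 s, if anything falls off the work surface, if the arm or the gripper's body presses on something with over 40 N, if the wrist force passes 120 N, or if a joint passes its speed limit or range.

### The arm

A 6-joint arm with a two-finger parallel gripper is mounted at the origin on the work surface. World frame = base frame: x ahead of the robot, y to its left, z up, the work surface at z = 0. Lengths are in mm, angles in degrees, forces in N, time in s.
With the tool pointing down it reaches from about 300 to 850 mm from the base axis. Payload 4.2 kg.
Tool frame: the origin (TCP) lies at the very end of the fingers, on their centre line; the grasp point (between the pads) lies 19 mm behind it (env.grasp_offset is the distance from the TCP to the grasp point, in mm); z points along the fingers, y is the line along which they close (so a half turn about z gives the same grasp; the last joint's range is limited). The gripper opens to 91 mm and grips with 3 to 60 N. Pads are 32 mm wide; open, the fingers measure 118 mm over their backs; the gripper's body (76 mm by 178 mm) begins 60 mm behind the grasp point.
Start: joints at [-64.4, 18.312, 89.639, -0, 72.044, -1.146], TCP at [258.773, -513.497, 213.976] pointing down, gripper open.
Joint ranges: [-177.97, 177.97], [-48.28, 115.42], [12.27, 149.76], [-77.06, 257.06], [2.81, 150.46], [-146.56, 146.56]. Speed limits (degrees/s): [147.25, 147.25, 180, 180, 180, 180].

### API

Orientations are given as [roll, pitch, yaw] about the fixed x, y, z axes, in that order (R = Rz(yaw) Ry(pitch) Rx(roll)).
In Python, from workcell import env gives the robot as it stands. The module is installed in compiled form; this text tells all that it offers.
- The arm moves only by the tool send_rows, never from a script. Its argument "motion" is a list of rows, each an object of numbers: "tx", "ty", "tz": the shift along the tool's x, y, z in units of 500 mm (1.0 is 500 mm); "rx", "ry", "rz": the turn, a rotation vector about the tool's x, y, z in units of 30 degrees (1.0 is 30 degrees); "gripper": the closure, from -1 (fully open) to 1 (shut). In form: [{"tx": .., "ty": .., "tz": .., "rx": .., "ry": .., "rz": .., "gripper": ..}, ...]. A call has 1 to 12 rows; each row shifts and turns the commanded pose from where the row before left it, along the tool's axes as they then stand; what a row does not reach is not made up. A row lasts 1/8 s, in which the tool goes at most 62.5 mm and 10.7 degrees, less where a joint would pass 70% of its speed; a pose out of reach is approached as far as the arm can. A call with a number of a shift or a turn outside -1 to 1 is refused whole. A call with a gripper value outside its range is refused whole. The fingers move at their own pace and stop on an object; "grip_force" is the grip in N (left out, the last holds). Time passes only in rows, so rows that do not move let the fingers close. It gives the time, the measured TCP pose, the force, the opening and the grip force at its end, in the units of the state.
- env.state(): the state, without advancing time (a new reading comes with each control period).
- env.grab_frame(name): name is "scene" or "top"; returns a dict with "frame" (480x640x3 uint8, red, green, blue), "vertical_fov" (degrees; the focal length in pixels is half the picture's height over the tangent of half this angle, whatever the lens; pixels are square), "cx", "cy" (the principal point, pixels), "k1" (the pictures are not rectified: a ray, as slopes to the right and down, at radius r is drawn at 1 + k1 r^2 times it, then the intrinsics apply), "rvec" (rotation vector, rad) and "tvec" (3), from world to camera coordinates, as OpenCV has them. Camera axes: x right, y down, z forward; pixel columns grow to the right and rows downward; lengths in mm; the calibration is good to about 2 mm. A picture is of the moment at which its call begins. There is no depth.
- env.job_done(): hands the job in; it is judged then, once.
The state is a dict: "time_s": time; "qpos": joint angles; "qvel": joint speeds; "effort": joint torques, N m; "ee_pos": TCP position; "ee_rot": TCP orientation; "force": force on the tool from outside, world axes, zero at the start; "torque": the same for the moment, N m; "gripper_width": finger opening in mm; "gripper_force": force on a finger pad.
Only numpy, scipy, OpenCV 4.12 (cv2) and the standard library are available. Lean on these libraries where they do the work, as an engineer would, in place of code of your own. Each camera call takes 0.05 s, during which the arm holds its last target. There are 200 camera calls.

## Working session

There is one attempt and no reset: what is moved stays moved. The work goes in short steps, Python scripts to look and compute and a tool call to move; the robot and the scene stay as the last step left them, time stands still between calls to the robot, and variables do not carry over. Pictures are saved under pics/ and viewed, at most 10 in all, crops included, and the job is handed in when it is done.

Besides the shell and the picture viewer there is one more tool, called after "Call:" as name([rows], argument=value, ...), one row to a line, values as JSON. send_rows: Moves the arm, as the interface text tells. Shifts and turns lie within -1 to 1; 1 stands for 500 mm of shift or 30 degrees of turn. Its arguments: {"type":"object","properties":{"motion":{"type":"array"},"grip_force":{"type":"number"}},"required":["motion"]}

```bash
mkdir -p pics
cat > h.py <<'E'
import numpy as np, cv2
from workcell import env
def grab(n,save=None):
    d=env.grab_frame(n)
    if save: cv2.imwrite(f'pics/{save}.png',cv2.cvtColor(d['frame'],cv2.COLOR_RGB2BGR))
    return d
def cam(d):
    f=240/np.tan(np.radians(d['vertical_fov'])/2)
    return f,cv2.Rodrigues(np.array(d['rvec'],float))[0],np.array(d['tvec'],float).ravel()
def ray(d,u,v,z):
    f,R,t=cam(d); K=np.array([[f,0,d['cx']],[0,f,d['cy']],[0,0,1]])
    p=np.array([[[u,v]]],float); q=((p-[d['cx'],d['cy']])/f)[0,0]; s=q.copy()
    for _ in range(30): s=q/(1+d['k1']*(s@s))
    w=R.T@np.array([s[0],s[1],1]); c=-R.T@t
    return c+w*(z-c[2])/w[2]
def proj(d,P):
    f,R,t=cam(d); p=R@np.array(P,float)+t; s=p[:2]/p[2]; s=s*(1+d['k1']*(s@s))
    return s*f+[d['cx'],d['cy']]
E
python3 - <<'E'
from h import *
for n in('scene','top'):
    d=grab(n,n+'0'); f,R,t=cam(d); print(n,f,d['k1'],-R.T@t)
print(env.state())
E
```

```text
scene 440.02193468543766 -0.03129464775940951 [1146.87485096 -231.62061266  673.47481959]
top 574.4865358721974 -0.16401589727769297 [ 295.98993502  -88.95804334 1036.38017909]
{'time_s': 0.1, 'qpos': array([-6.44004282e+01,  1.83480207e+01,  8.96986133e+01, -9.55458664e-05,
        7.20440485e+01, -1.14402265e+00]), 'qvel': array([-0.003825  , -0.10736257, -0.19546679,  0.03913286, -0.03667281,
       -0.05869087]), 'effort': array([-1.89440698e-04, -4.13331985e+01, -2.32509881e+01,  7.28798518e-02,
        4.21507191e-02, -4.05427636e-05]), 'ee_pos': array([ 258.57373052, -513.08108728,  213.20936682]), 'ee_rot': array([-1.79909334e+02, -1.71970644e-03,  2.67436227e+01]), 'force': array([-0.30030312,  0.17849862,  0.20007506]), 'torque': array([-0.02735228, -0.06195864,  0.03139865]), 'gripper_force': 0.0, 'gripper_width': 91.4781036260217}
```

View pics/top0.png

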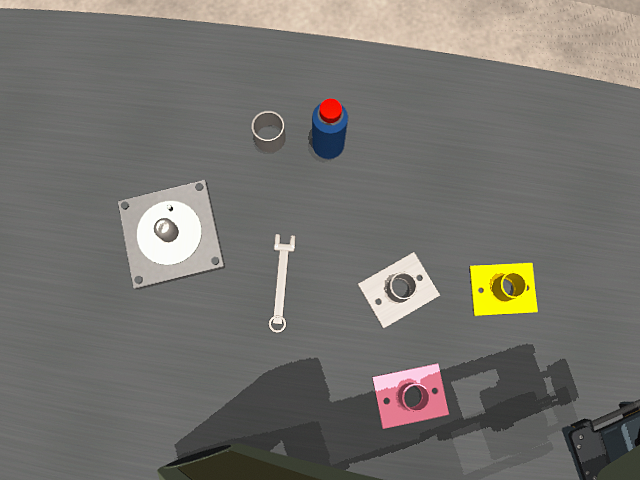

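View pics/scene0.png

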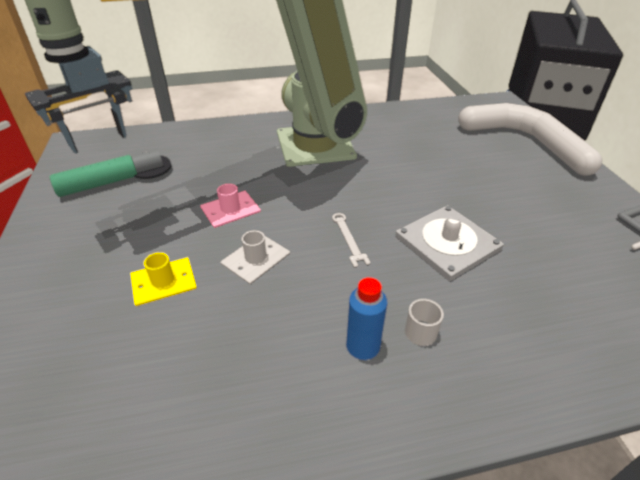

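Top view: the flange-shaped parts are at (399,289) bare steel, (505,288) yellow and (411,396) pink. Bare steel fits the description. The jig is at (170,233), with its pin near (170,208). Next I measure these and confirm with an enlarged crop.

Run:
```python
from h import *
d=grab('top'); im=d['frame']; hsv=cv2.cvtColor(im,cv2.COLOR_RGB2HSV); g=cv2.cvtColor(im,cv2.COLOR_RGB2GRAY)
def box(x0,x1,y0,y1,th,z):
    m=np.zeros_like(g); m[y0:y1,x0:x1]=(g[y0:y1,x0:x1]>th)*255
    m=cv2.morphologyEx(m,cv2.MORPH_OPEN,np.ones((3,3)))
    c=max(cv2.findContours(m,cv2.RETR_EXTERNAL,cv2.CHAIN_APPROX_NONE)[0],key=cv2.contourArea)
    w=np.array([ray(d,*p[0],z)[:2] for p in c],np.float32)
    r=cv2.minAreaRect(w); print(th,r); return r
box(345,455,240,340,150,6); box(100,240,165,305,120,20)
def blobs(x0,x1,y0,y1,lo,hi,z,name):
    m=cv2.inRange(g[y0:y1,x0:x1],lo,hi); n,l,s,c=cv2.connectedComponentsWithStats(m)
    for i in range(1,n):
        if 8<s[i,4]<6000: u=c[i]+[x0,y0]; print(name,s[i],u,ray(d,*u,z))
blobs(345,455,240,340,0,120,6,'fl'); blobs(110,230,175,295,0,90,42,'dark'); blobs(110,230,175,295,235,255,24,'ring')
a=cv2.resize(im[235:335,345:455],None,fx=3.5,fy=3.5,interpolation=2); b=cv2.resize(im[180:290,110:230],None,fx=3.2,fy=3.2,interpolation=2)
o=np.zeros((360,790,3),np.uint8); o[:a.shape[0],:a.shape[1]]=a; o[:b.shape[0],400:400+b.shape[1]]=b
cv2.imwrite('pics/crop1.png',o[...,::-1])
```

```text
150 ((449.5879211425781, -224.0986328125), (92.91885375976562, 121.1166000366211), 37.545806884765625)
120 ((490.3814697265625, 205.81651306152344), (169.38018798828125, 170.1982421875), 22.548311233520508)
fl [ 47  34  24  24 420] [403.48095238 285.36190476] [ 457.67665929 -231.7482132     6.        ]
fl [72 35  6  6 26] [419.34615385 277.34615385] [ 476.38692662 -258.96866326    6.        ]
fl [ 39  39  23  24 131] [392.12977099 293.54198473] [ 439.95177636 -212.97447898    6.        ]
fl [31 59  5  6 25] [378.04 301.4 ] [ 422.22438831 -189.37648849    6.        ]
dark [96  7 13 58 69] [211.75362319 208.49275362] [541.06699402 130.58116748  42.        ]
dark [13 30  6  5  9] [125.77777778 207.22222222] [521.44366308 288.7968474   42.        ]
dark [59 32  4  4 10] [170.9 208.6] [530.46344904 204.68237762  42.        ]
dark [51 49 17 18 44] [172.75       233.88636364] [484.84970113 192.0840497   42.        ]
dark [ 25  75  90  40 209] [184.37799043 275.85645933] [413.27909555 156.88743859  42.        ]
ring [  27   26   64   64 2701] [168.98630137 232.99148464] [488.92000582 204.43725054  24.        ]
ring [46 46  8  9 26] [159.11538462 223.96153846] [502.99010967 226.10389751  24.        ]
ring [52 49  7  9 40] [164.85  227.975] [497.07467358 213.94296921  24.        ]
```

View pics/crop1.png

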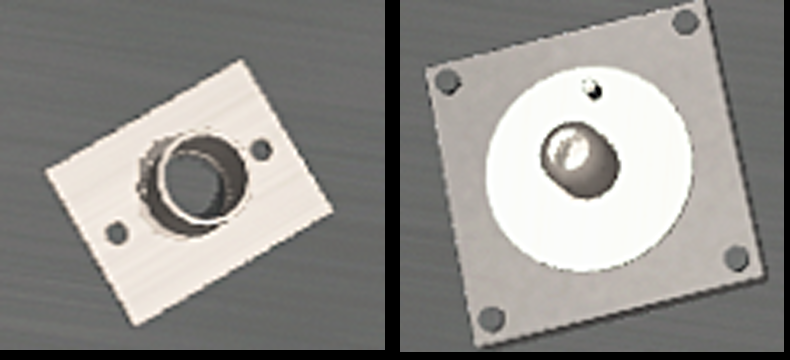

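The crop confirms that the bare-steel part is the flange, with holes at px (378,301) and (419,277). The pin tip shows on the ring near (169,207). Now I refine the ring centre and pin direction.

Run:
```python
from h import *
d=grab('top'); im=d['frame']; g=cv2.cvtColor(im,cv2.COLOR_RGB2GRAY)
m=np.zeros_like(g); m[180:290,110:230]=(g[180:290,110:230]>225)*255
c=max(cv2.findContours(m,cv2.RETR_EXTERNAL,cv2.CHAIN_APPROX_NONE)[0],key=cv2.contourArea)
w=np.array([ray(d,*p[0],24)[:2] for p in c],np.float32)
(el,ax,_)=cv2.fitEllipse(w); C=np.array(el); print('ring',C,ax)
for u,z in(((168.8,206.9),42),((170.9,209.7),24),((170,208.2),33)):
    p=ray(d,*u,z)[:2]-C; print(p,np.hypot(*p),np.degrees(np.arctan2(p[1],p[0])))
print(g[203:214,164:178])
# stub top rim of flange
m=cv2.inRange(g[250:330,360:440],190,255)
print(proj(d,[449.4,-224.1,61]),proj(d,[449.4+24,-224.1,61]),proj(d,[*C,69]))
s=grab('scene'); print('scene',proj(s,[*C,69]),proj(s,[*C,24]),proj(s,[449.4,-224.1,61]))
sc=s['frame']; a=cv2.resize(sc[190:290,390:510],None,fx=3.3,fy=3.3,interpolation=2);b=cv2.resize(sc[215:290,210:300],None,fx=4,fy=4,interpolation=2)
o=np.zeros((340,790,3),np.uint8);o[:a.shape[0],:a.shape[1]]=a;o[:b.shape[0],410:410+b.shape[1]]=b;cv2.imwrite('pics/crop2.png',o[...,::-1])
```

```text
ring [490.66955566 206.07499695] (117.7758560180664, 118.29209899902344)
[42.39097144  3.09023888] 42.50345910351284 4.1694020210950775
[41.97695914  3.50527955] 42.123058811325706 4.77340078145426
[42.42765564  3.07824151] 42.539176461985676 4.149693231752051
[[253 252 253 253 252 251 253 253 252 252 252 252 252 252]
 [251 252 253 250 246 240 252 253 254 252 251 251 251 251]
 [251 252 246 183 240 251 179 219 255 255 252 251 251 251]
 [251 253 251 243 255 255 238 128 250 255 254 252 251 251]
 [251 253 248 219 250 230 212   1  72 247 255 252 251 251]
 [251 252 249 213 225 193 132  17   0 246 255 252 251 251]
 [251 252 255 254 165  11  16  21  12 246 255 252 251 251]
 [251 251 253 255 254 126  23  55 152 254 255 252 251 251]
 [251 251 252 254 255 245 174 210 255 255 253 251 251 251]
 [251 251 251 252 254 255 255 255 255 253 252 251 251 251]
 [251 251 251 251 252 253 253 253 252 251 251 251 251 251]]
[403.48937912 285.15760345] [405.06767688 271.50678381] [162.06284819 226.14359714]
scene [453.22685571 218.73431501] [449.16688146 234.25370449] [252.70631571 236.29827394]
```

View pics/crop2.png

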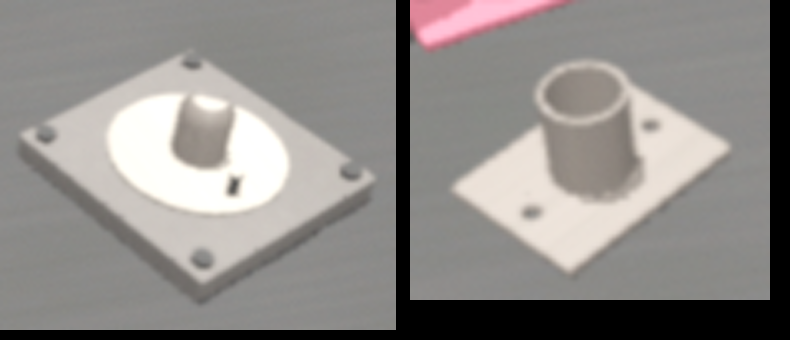

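The scene crop agrees: the flange is upright with its stub clear, and the pin stands on the near (+x) side of the ring. The jig centre is about (490.6, 206), the pin direction about 4°, and the hole line about -52°, so the flange needs a turn of about +56°.

Call:
send_rows([
  {"tx": 0.0751,"ty": -0.0432,"tz": 0.026,"gripper": -1},
  {"tx": 0.0751,"ty": -0.0432,"tz": 0.026,"gripper": -1},
  {"tx": 0.0751,"ty": -0.0432,"tz": 0.026,"gripper": -1},
  {"tx": 0.0751,"ty": -0.0432,"tz": 0.026,"gripper": -1},
  {"tx": 0.0751,"ty": -0.0432,"tz": 0.026,"gripper": -1},
  {"tx": 0.0751,"ty": -0.0432,"tz": 0.026,"gripper": -1},
  {"tx": 0.0751,"ty": -0.0432,"tz": 0.026,"gripper": -1},
  {"tx": 0.0751,"ty": -0.0432,"tz": 0.026,"gripper": -1},
  {"gripper": -1},
  {"gripper": -1},
  {"gripper": -1},
])

```text
invalid input at $.motion[0]: expected keys tx, ty, tz, rx, ry, rz, gripper
```

Call:
send_rows([
  {"tx": 0.0751,"ty": -0.0432,"tz": 0.026,"rx": 0,"ry": 0,"rz": 0,"gripper": -1},
  {"tx": 0.0751,"ty": -0.0432,"tz": 0.026,"rx": 0,"ry": 0,"rz": 0,"gripper": -1},
  {"tx": 0.0751,"ty": -0.0432,"tz": 0.026,"rx": 0,"ry": 0,"rz": 0,"gripper": -1},
  {"tx": 0.0751,"ty": -0.0432,"tz": 0.026,"rx": 0,"ry": 0,"rz": 0,"gripper": -1},
  {"tx": 0.0751,"ty": -0.0432,"tz": 0.026,"rx": 0,"ry": 0,"rz": 0,"gripper": -1},
  {"tx": 0.0751,"ty": -0.0432,"tz": 0.026,"rx": 0,"ry": 0,"rz": 0,"gripper": -1},
  {"tx": 0.0751,"ty": -0.0432,"tz": 0.026,"rx": 0,"ry": 0,"rz": 0,"gripper": -1},
  {"tx": 0.0751,"ty": -0.0432,"tz": 0.026,"rx": 0,"ry": 0,"rz": 0,"gripper": -1},
  {"tx": 0,"ty": 0,"tz": 0,"rx": 0,"ry": 0,"rz": 0,"gripper": -1},
  {"tx": 0,"ty": 0,"tz": 0,"rx": 0,"ry": 0,"rz": 0,"gripper": -1},
  {"tx": 0,"ty": 0,"tz": 0,"rx": 0,"ry": 0,"rz": 0,"gripper": -1},
])

```text
time_s: 1.62
ee_pos: [449.0, -225.0, 110.4]
ee_rot: [179.9, -0.0, 26.7]
force: [0.5, -0.2, -0.0]
gripper_width: 91.0
gripper_force: 0.0
```

Call:
send_rows([
  {"tx": 0.0015,"ty": -0.0012,"tz": 0.041,"rx": 0,"ry": 0,"rz": 0,"gripper": -1},
  {"tx": 0,"ty": 0,"tz": 0.041,"rx": 0,"ry": 0,"rz": 0,"gripper": -1},
  {"tx": 0,"ty": 0,"tz": 0.041,"rx": 0,"ry": 0,"rz": 0,"gripper": -1},
  {"tx": 0,"ty": 0,"tz": 0.041,"rx": 0,"ry": 0,"rz": 0,"gripper": -1},
  {"tx": 0,"ty": 0,"tz": 0,"rx": 0,"ry": 0,"rz": 0,"gripper": -1},
  {"tx": 0,"ty": 0,"tz": 0,"rx": 0,"ry": 0,"rz": 0,"gripper": 1},
  {"tx": 0,"ty": 0,"tz": 0,"rx": 0,"ry": 0,"rz": 0,"gripper": 1},
  {"tx": 0,"ty": 0,"tz": 0,"rx": 0,"ry": 0,"rz": 0,"gripper": 1},
  {"tx": 0,"ty": 0,"tz": 0,"rx": 0,"ry": 0,"rz": 0,"gripper": 1},
  {"tx": 0,"ty": 0,"tz": 0,"rx": 0,"ry": 0,"rz": 0,"gripper": 1},
  {"tx": 0,"ty": 0,"tz": 0,"rx": 0,"ry": 0,"rz": 0,"gripper": 1},
], grip_force=25)

```text
time_s: 3.0
ee_pos: [450.2, -223.6, 28.2]
ee_rot: [179.9, -0.0, 26.8]
force: [0.7, -1.6, 1.9]
gripper_width: 47.5
gripper_force: 25.0
```

Call:
send_rows([
  {"tx": 0,"ty": 0,"tz": -0.01,"rx": 0,"ry": 0,"rz": 0,"gripper": 1},
  {"tx": 0,"ty": 0,"tz": -0.03,"rx": 0,"ry": 0,"rz": 0,"gripper": 1},
  {"tx": 0,"ty": 0,"tz": -0.04,"rx": 0,"ry": 0,"rz": 0,"gripper": 1},
  {"tx": 0,"ty": 0,"tz": -0.04,"rx": 0,"ry": 0,"rz": 0,"gripper": 1},
  {"tx": 0,"ty": 0,"tz": -0.04,"rx": 0,"ry": 0,"rz": 0,"gripper": 1},
  {"tx": 0,"ty": 0,"tz": -0.04,"rx": 0,"ry": 0,"rz": 0,"gripper": 1},
  {"tx": 0,"ty": 0,"tz": -0.02,"rx": 0,"ry": 0,"rz": 0,"gripper": 1},
  {"tx": 0,"ty": 0,"tz": 0,"rx": 0,"ry": 0,"rz": 0,"gripper": 1},
  {"tx": 0,"ty": 0,"tz": 0,"rx": 0,"ry": 0,"rz": 0,"gripper": 1},
  {"tx": 0,"ty": 0,"tz": 0,"rx": 0,"ry": 0,"rz": 0,"gripper": 1},
])

```text
time_s: 4.25
ee_pos: [449.1, -222.8, 137.1]
ee_rot: [-179.9, 0.1, 26.7]
force: [-0.2, -0.7, -6.6]
gripper_width: 48.2
gripper_force: 25.0
```

Call:
send_rows([
  {"tx": 0.023,"ty": -0.0364,"tz": 0,"rx": 0,"ry": 0,"rz": 0,"gripper": 1},
  {"tx": 0.046,"ty": -0.0728,"tz": 0,"rx": 0,"ry": 0,"rz": 0,"gripper": 1},
  {"tx": 0.046,"ty": -0.0728,"tz": 0,"rx": 0,"ry": 0,"rz": 0,"gripper": 1},
  {"tx": 0.046,"ty": -0.0728,"tz": 0,"rx": 0,"ry": 0,"rz": 0,"gripper": 1},
  {"tx": 0.046,"ty": -0.0728,"tz": 0,"rx": 0,"ry": 0,"rz": 0,"gripper": 1},
  {"tx": 0.046,"ty": -0.0728,"tz": 0,"rx": 0,"ry": 0,"rz": 0,"gripper": 1},
  {"tx": 0.046,"ty": -0.0728,"tz": 0,"rx": 0,"ry": 0,"rz": 0,"gripper": 1},
  {"tx": 0.046,"ty": -0.0728,"tz": 0,"rx": 0,"ry": 0,"rz": 0,"gripper": 1},
  {"tx": 0.046,"ty": -0.0728,"tz": 0,"rx": 0,"ry": 0,"rz": 0,"gripper": 1},
  {"tx": 0.046,"ty": -0.0728,"tz": 0,"rx": 0,"ry": 0,"rz": 0,"gripper": 1},
  {"tx": 0.023,"ty": -0.0364,"tz": 0,"rx": 0,"ry": 0,"rz": 0,"gripper": 1},
  {"tx": 0,"ty": 0,"tz": 0,"rx": 0,"ry": 0,"rz": 0,"gripper": 1},
])

```text
time_s: 5.75
ee_pos: [491.1, 206.4, 137.3]
ee_rot: [180.0, 0.1, 26.9]
force: [-0.5, -0.5, -6.7]
gripper_width: 47.6
gripper_force: 25.0
```

Call:
send_rows([
  {"tx": 0,"ty": 0,"tz": 0,"rx": 0,"ry": 0,"rz": -0.12,"gripper": 1},
  {"tx": 0,"ty": 0,"tz": 0,"rx": 0,"ry": 0,"rz": -0.24,"gripper": 1},
  {"tx": 0,"ty": 0,"tz": 0,"rx": 0,"ry": 0,"rz": -0.24,"gripper": 1},
  {"tx": 0,"ty": 0,"tz": 0,"rx": 0,"ry": 0,"rz": -0.24,"gripper": 1},
  {"tx": 0,"ty": 0,"tz": 0,"rx": 0,"ry": 0,"rz": -0.24,"gripper": 1},
  {"tx": 0,"ty": 0,"tz": 0,"rx": 0,"ry": 0,"rz": -0.24,"gripper": 1},
  {"tx": 0,"ty": 0,"tz": 0,"rx": 0,"ry": 0,"rz": -0.24,"gripper": 1},
  {"tx": 0,"ty": 0,"tz": 0,"rx": 0,"ry": 0,"rz": -0.24,"gripper": 1},
  {"tx": 0,"ty": 0,"tz": 0,"rx": 0,"ry": 0,"rz": -0.08,"gripper": 1},
  {"tx": 0,"ty": 0,"tz": 0,"rx": 0,"ry": 0,"rz": 0,"gripper": 1},
  {"tx": 0,"ty": 0,"tz": 0,"rx": 0,"ry": 0,"rz": 0,"gripper": 1},
  {"tx": 0,"ty": 0,"tz": 0,"rx": 0,"ry": 0,"rz": 0,"gripper": 1},
])

```text
time_s: 7.25
ee_pos: [491.2, 205.1, 137.9]
ee_rot: [-180.0, 0.0, 83.1]
force: [-0.7, -0.1, -6.4]
gripper_width: 48.2
gripper_force: 25.0
```

Run:
```python
from h import *
s=env.state(); print(s['ee_pos'],s['ee_rot'],s['force'])
t=grab('top'); q=grab('scene')
a=cv2.resize(t['frame'][140:300,60:240],None,fx=2.2,fy=2.2,interpolation=2);b=cv2.resize(q['frame'][130:290,370:540],None,fx=2.3,fy=2.3,interpolation=2)
o=np.zeros((370,800,3),np.uint8);o[:352,:396]=a[:352,:396];o[:368,400:791]=b[:368,:391];cv2.imwrite('pics/crop3.png',o[...,::-1])
```

```text
[491.22086092 205.08195864 137.87092561] [-1.79993369e+02  2.04326638e-02  8.31081661e+01] [-0.67619785 -0.13868771 -6.41501422]
```

View pics/crop3.png

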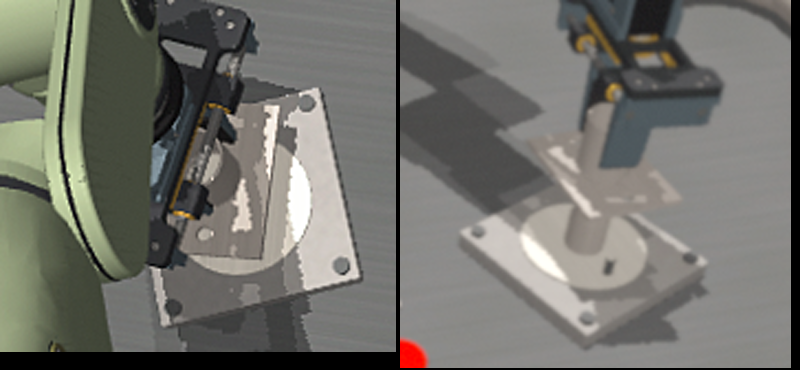

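The flange hangs level over the mandrel. Its front hole is at scene px (481,215) and its rear hole at top px (153,246). I cast both to check the yaw and centre.

Run:
```python
from h import *
t=grab('top'); q=grab('scene'); print(env.state()['ee_pos'])
z=137.9-28.2+6
C=np.array([490.6,206.])
p=ray(q,480.9,214.8,z)[:2]; r=ray(t,153.2,245.9,z)[:2]
for v in(p-C,C-r,p-r): print(v,np.hypot(*v),np.degrees(np.arctan2(v[1],v[0])))
print((p+r)/2)
for k,c in((q,4),(t,56)):
  print(proj(k,[*(C+44*np.array([np.cos(.075),np.sin(.075)])),z]),proj(k,[*(C-44*np.array([np.cos(.075),np.sin(.075)])),z]))
a=q['frame'][206:224,468:494]; print(cv2.cvtColor(a,cv2.COLOR_RGB2GRAY))
```

```text
[491.23132701 205.41624507 137.90961168]
[50.68122502 27.13531456] 57.48836287353763 28.165112007364602
[44.48151321  5.94897389] 44.877559069079396 7.617556087399827
[95.16273823 33.08428845] 100.74977364987637 19.170524379842245
[493.69985591 216.59317033]
[468.60894918 214.23948076] [447.40891419 189.73122549]
[158.37489993 194.41835059] [151.74093872 245.32101943]
[[135 136 140 139 140 138 137 137 138 142 154 159 161 164 162 155 145 139
  138 139 136 139 138 138 139 139]
 [139 139 140 140 140 139 138 138 136 139 142 146 150 156 161 161 153 144
  139 136 138 138 138 138 139 140]
 [141 141 140 140 140 140 140 138 137 138 138 138 141 146 154 161 161 153
  143 139 137 138 138 138 138 138]
 [141 140 140 141 140 140 139 138 137 137 137 137 137 142 154 162 164 160
  153 143 138 139 137 138 137 137]
 [139 140 141 141 140 139 140 139 139 138 137 137 137 139 147 158 165 165
  160 152 143 137 136 138 137 137]
 [138 140 140 140 140 141 139 140 140 138 137 137 137 138 140 148 159 165
  164 161 152 142 139 136 138 137]
 [138 139 140 141 140 140 139 139 140 139 138 137 138 138 137 140 147 159
 
[... 533 characters left out ...]
39 146 156
  157 154 154 151 149 146 142 140]
 [143 142 142 143 144 144 144 147 146 142 139 139 140 140 140 139 141 145
  146 145 144 143 141 141 140 139]
 [139 140 139 139 137 137 137 140 140 141 141 140 140 142 139 140 139 140
  140 141 141 140 139 139 137 139]
 [139 140 140 140 139 137 138 141 141 140 140 140 140 141 139 138 137 138
  138 138 138 138 138 137 139 138]
 [141 141 141 140 141 140 139 141 140 139 138 138 139 138 137 136 138 137
  137 137 138 139 138 138 138 138]
 [138 141 146 150 151 150 144 139 138 137 137 137 137 136 136 137 136 136
  136 136 137 137 137 137 138 137]
 [131 135 152 167 172 171 160 146 140 136 137 135 135 135 136 136 137 137
  136 138 137 137 139 138 138 139]]
```

Run:
```python
from h import *
q=grab('scene'); t=grab('top')
z=115.7; C=np.array([491.2,205.4])
p=ray(q,473.9,215.9,z)[:2]-C; print(p,np.hypot(*p),np.degrees(np.arctan2(p[1],p[0])))
a=t['frame'][238:254,144:162]; print(cv2.cvtColor(a,cv2.COLOR_RGB2GRAY))
```

```text
[50.41190982 12.02461479] 51.82617111885104 13.41592063029891
[[157 142 102  72  33  15  10 120 126 125 117 133 130 124 122 122 124 125]
 [ 68  68  95 103  60  30  25 122 129 129 126 128 128 123 121 122 123 125]
 [ 65 101 125 126 114 111 108 126 125 126 126 127 126 121 123 122 123 125]
 [ 63 110 135 129 129 132 130 124 126 128 125 127 126 122 123 120 124 124]
 [ 78 118 132 126 127 128 124 119 111 115 125 127 123 122 123 121 125 122]
 [ 99 129 132 126 124 123 108  88 119 119 120 120 121 121 124 122 124 123]
 [115 131 129 126 125 106  96 154 166 162 159 133 117 120 122 122 124 123]
 [118 129 129 125 120  84 133 177 175 171 171 138 202 117 121 121 124 123]
 [127 129 128 125 117  92 166 178 171 168 170 153 153 117 120 122 125 125]
 [128 129 128 126 119  92 173 179 171 168 173 133 117 121 120 122 123 125]
 [127 128 126 125 124 105 138 178 176 174 151 121 120 121 121 122 123 124]
 [126 128 126 124 126 122 117 134 136 125 128 121 121 123 119 122 124 125]
 [126 128 125 123 126 126 121 122 122 120 126 122 121 123 119 121 123 126]
 [125 128 124 122 125 124 121 125 126 124 128 122 121 123 120 122 123 125]
 [125 127 123 123 125 123 121 125 126 125 126 121 122 123 121 123 123 127]
 [129 130 125 124 126 122 123 126 126 125 124 121 121 121 121 124 122 128]]
```

Call:
send_rows([
  {"tx": 0.003,"ty": -0.0012,"tz": 0.01,"rx": 0,"ry": 0,"rz": 0,"gripper": 1},
  {"tx": 0,"ty": 0,"tz": 0.02,"rx": 0,"ry": 0,"rz": 0,"gripper": 1},
  {"tx": 0,"ty": 0,"tz": 0.02,"rx": 0,"ry": 0,"rz": 0,"gripper": 1},
  {"tx": 0,"ty": 0,"tz": 0.02,"rx": 0,"ry": 0,"rz": 0,"gripper": 1},
  {"tx": 0,"ty": 0,"tz": 0.015,"rx": 0,"ry": 0,"rz": 0,"gripper": 1},
  {"tx": 0,"ty": 0,"tz": 0.005,"rx": 0,"ry": 0,"rz": 0,"gripper": 1},
  {"tx": 0,"ty": 0,"tz": 0,"rx": 0,"ry": 0,"rz": 0,"gripper": 1},
  {"tx": 0,"ty": 0,"tz": 0,"rx": 0,"ry": 0,"rz": 0,"gripper": 1},
])

```text
time_s: 8.55
ee_pos: [491.2, 207.1, 93.3]
ee_rot: [180.0, -0.0, 83.1]
force: [-0.4, -0.2, -7.7]
gripper_width: 47.7
gripper_force: 25.0
```

Run:
```python
from h import *
s=env.state(); print(s['ee_pos'],s['ee_rot'],s['force'],s['torque'])
t=grab('top'); q=grab('scene')
a=cv2.resize(t['frame'][190:270,120:220],None,fx=3.9,fy=3.9,interpolation=2);b=cv2.resize(q['frame'][190:280,400:500],None,fx=4,fy=4,interpolation=2)
o=np.zeros((370,800,3),np.uint8);o[:312,:390]=a;o[:360,400:800]=b;cv2.imwrite('pics/crop4.png',o[...,::-1])
z=s['ee_pos'][2]-28.2; C=np.array([490.6,206.])
for th in(2,4,6,8):
  u=np.array([np.cos(np.radians(th)),np.sin(np.radians(th))])*44
  print(th,proj(t,[*(C-u),z+6]),proj(q,[*(C+u),z+6]))
```

```text
[491.16769019 207.11472528  93.31832915] [ 1.79950454e+02 -2.00255911e-02  8.31463650e+01] [-0.35590243 -0.2034494  -7.69250925] [ 0.02501957 -0.16655044 -0.03201649]
2 [157.73236286 250.46052166] [463.08179291 230.93817123]
4 [158.58966853 250.54073326] [463.73702753 230.81443411]
6 [159.45124902 250.59068346] [464.3786937  230.67461103]
8 [160.31602818 250.61029591] [465.00594823 230.51890932]
```

View pics/crop4.png

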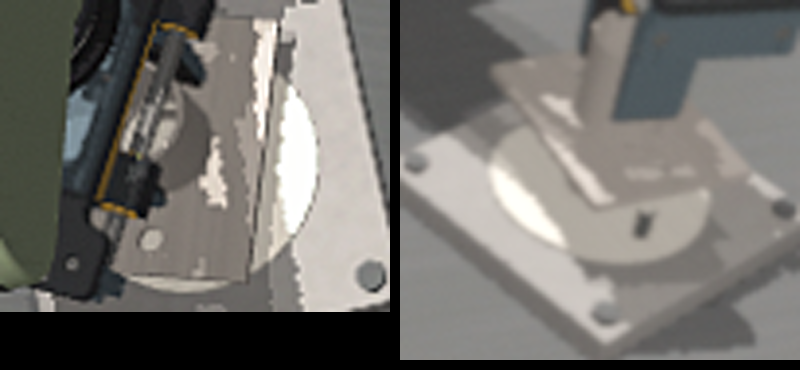

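The rear hole is at top px (158.7,251.3), which fits a hole line of about 4° and a centred flange. I lower it over the mandrel, stopping short of the pin top at 42 mm.

Call:
send_rows([
  {"tx": 0,"ty": 0,"tz": 0.004,"rx": 0,"ry": 0,"rz": 0,"gripper": 1},
  {"tx": 0,"ty": 0,"tz": 0.004,"rx": 0,"ry": 0,"rz": 0,"gripper": 1},
  {"tx": 0,"ty": 0,"tz": 0.004,"rx": 0,"ry": 0,"rz": 0,"gripper": 1},
  {"tx": 0,"ty": 0,"tz": 0.004,"rx": 0,"ry": 0,"rz": 0,"gripper": 1},
  {"tx": 0,"ty": 0,"tz": 0,"rx": 0,"ry": 0,"rz": 0,"gripper": 1},
])

```text
time_s: 9.28
ee_pos: [491.0, 206.9, 84.7]
ee_rot: [180.0, 0.0, 83.2]
force: [0.4, -1.6, -8.1]
gripper_width: 48.1
gripper_force: 25.0
```

Call:
send_rows([
  {"tx": 0,"ty": 0,"tz": 0.004,"rx": 0,"ry": 0,"rz": 0,"gripper": 1},
  {"tx": 0,"ty": 0,"tz": 0.004,"rx": 0,"ry": 0,"rz": 0,"gripper": 1},
  {"tx": 0,"ty": 0,"tz": 0.004,"rx": 0,"ry": 0,"rz": 0,"gripper": 1},
  {"tx": 0,"ty": 0,"tz": 0.004,"rx": 0,"ry": 0,"rz": 0,"gripper": 1},
  {"tx": 0,"ty": 0,"tz": 0,"rx": 0,"ry": 0,"rz": 0,"gripper": 1},
  {"tx": 0,"ty": 0,"tz": 0,"rx": 0,"ry": 0,"rz": 0,"gripper": 1},
])

```text
time_s: 10.02
ee_pos: [491.0, 206.9, 76.7]
ee_rot: [180.0, 0.0, 83.2]
force: [1.8, -1.3, -7.1]
gripper_width: 47.7
gripper_force: 25.0
```

Call:
send_rows([
  {"tx": 0,"ty": 0,"tz": 0.004,"rx": 0,"ry": 0,"rz": 0,"gripper": 1},
  {"tx": 0,"ty": 0,"tz": 0.004,"rx": 0,"ry": 0,"rz": 0,"gripper": 1},
  {"tx": 0,"ty": 0,"tz": 0.002,"rx": 0,"ry": 0,"rz": 0,"gripper": 1},
  {"tx": 0,"ty": 0,"tz": 0.002,"rx": 0,"ry": 0,"rz": 0,"gripper": 1},
  {"tx": 0,"ty": 0,"tz": 0.002,"rx": 0,"ry": 0,"rz": 0,"gripper": 1},
  {"tx": 0,"ty": 0,"tz": 0,"rx": 0,"ry": 0,"rz": 0,"gripper": 1},
  {"tx": 0,"ty": 0,"tz": 0,"rx": 0,"ry": 0,"rz": 0,"gripper": 1},
])

```text
time_s: 10.9
ee_pos: [491.0, 207.0, 69.9]
ee_rot: [180.0, 0.0, 83.1]
force: [2.6, -1.9, -6.3]
gripper_width: 47.9
gripper_force: 25.0
```

Call:
send_rows([
  {"tx": 0,"ty": 0,"tz": 0.002,"rx": 0,"ry": 0,"rz": 0,"gripper": 1},
  {"tx": 0,"ty": 0,"tz": 0.002,"rx": 0,"ry": 0,"rz": 0,"gripper": 1},
  {"tx": 0,"ty": 0,"tz": 0,"rx": 0,"ry": 0,"rz": 0,"gripper": 1},
  {"tx": 0,"ty": 0,"tz": 0,"rx": 0,"ry": 0,"rz": 0,"gripper": 1},
])

```text
time_s: 11.4
ee_pos: [490.9, 207.0, 67.9]
ee_rot: [180.0, 0.0, 83.2]
force: [2.2, -1.7, -6.2]
gripper_width: 47.9
gripper_force: 25.0
```

Call:
send_rows([
  {"tx": 0,"ty": 0,"tz": 0.002,"rx": 0,"ry": 0,"rz": 0,"gripper": 1},
  {"tx": 0,"ty": 0,"tz": 0.002,"rx": 0,"ry": 0,"rz": 0,"gripper": 1},
  {"tx": 0,"ty": 0,"tz": 0.002,"rx": 0,"ry": 0,"rz": 0,"gripper": 1},
  {"tx": 0,"ty": 0,"tz": 0,"rx": 0,"ry": 0,"rz": 0,"gripper": 1},
  {"tx": 0,"ty": 0,"tz": 0,"rx": 0,"ry": 0,"rz": 0,"gripper": 1},
])

```text
time_s: 12.02
ee_pos: [490.9, 207.0, 64.8]
ee_rot: [180.0, 0.0, 83.1]
force: [2.3, -2.2, -6.0]
gripper_width: 48.0
gripper_force: 25.0
```

The underside is now below the pin top with no load, so the hole has found the pin. I continue down gently.

Call:
send_rows([
  {"tx": 0,"ty": 0,"tz": 0.003,"rx": 0,"ry": 0,"rz": 0,"gripper": 1},
  {"tx": 0,"ty": 0,"tz": 0.003,"rx": 0,"ry": 0,"rz": 0,"gripper": 1},
  {"tx": 0,"ty": 0,"tz": 0.003,"rx": 0,"ry": 0,"rz": 0,"gripper": 1},
  {"tx": 0,"ty": 0,"tz": 0,"rx": 0,"ry": 0,"rz": 0,"gripper": 1},
])

```text
time_s: 12.52
ee_pos: [490.9, 206.9, 60.2]
ee_rot: [180.0, 0.0, 83.1]
force: [2.7, -2.7, -6.2]
gripper_width: 48.0
gripper_force: 25.0
```

Call:
send_rows([
  {"tx": 0,"ty": 0,"tz": 0.003,"rx": 0,"ry": 0,"rz": 0,"gripper": 1},
  {"tx": 0,"ty": 0,"tz": 0.003,"rx": 0,"ry": 0,"rz": 0,"gripper": 1},
  {"tx": 0,"ty": 0,"tz": 0.003,"rx": 0,"ry": 0,"rz": 0,"gripper": 1},
  {"tx": 0,"ty": 0,"tz": 0,"rx": 0,"ry": 0,"rz": 0,"gripper": 1},
  {"tx": 0,"ty": 0,"tz": 0,"rx": 0,"ry": 0,"rz": 0,"gripper": 1},
])

```text
time_s: 13.15
ee_pos: [490.9, 206.9, 55.8]
ee_rot: [180.0, 0.0, 83.1]
force: [3.0, -1.8, -6.4]
gripper_width: 47.7
gripper_force: 25.0
```

Underside at about 27.5 mm. The last 3 to 4 mm go in 1 mm steps.

Call:
send_rows([
  {"tx": 0,"ty": 0,"tz": 0.002,"rx": 0,"ry": 0,"rz": 0,"gripper": 1},
  {"tx": 0,"ty": 0,"tz": 0.002,"rx": 0,"ry": 0,"rz": 0,"gripper": 1},
  {"tx": 0,"ty": 0,"tz": 0.002,"rx": 0,"ry": 0,"rz": 0,"gripper": 1},
  {"tx": 0,"ty": 0,"tz": 0,"rx": 0,"ry": 0,"rz": 0,"gripper": 1},
  {"tx": 0,"ty": 0,"tz": 0,"rx": 0,"ry": 0,"rz": 0,"gripper": 1},
])

```text
time_s: 13.78
ee_pos: [490.9, 207.0, 52.9]
ee_rot: [180.0, 0.0, 83.1]
force: [2.7, -2.4, -5.5]
gripper_width: 47.5
gripper_force: 25.0
```

Call:
send_rows([
  {"tx": 0,"ty": 0,"tz": 0.002,"rx": 0,"ry": 0,"rz": 0,"gripper": 1},
  {"tx": 0,"ty": 0,"tz": 0,"rx": 0,"ry": 0,"rz": 0,"gripper": 1},
  {"tx": 0,"ty": 0,"tz": 0,"rx": 0,"ry": 0,"rz": 0,"gripper": 1},
])

```text
time_s: 14.15
ee_pos: [490.9, 206.7, 52.2]
ee_rot: [180.0, 0.0, 83.1]
force: [3.1, -3.7, -1.0]
gripper_width: 48.1
gripper_force: 25.0
```

It has contacted the ring at underside 24.0 mm. I release and retreat.

Call:
send_rows([
  {"tx": 0,"ty": 0,"tz": 0.001,"rx": 0,"ry": 0,"rz": 0,"gripper": 1},
  {"tx": 0,"ty": 0,"tz": 0,"rx": 0,"ry": 0,"rz": 0,"gripper": 1},
  {"tx": 0,"ty": 0,"tz": 0,"rx": 0,"ry": 0,"rz": 0,"gripper": -0.6},
  {"tx": 0,"ty": 0,"tz": 0,"rx": 0,"ry": 0,"rz": 0,"gripper": -1},
  {"tx": 0,"ty": 0,"tz": 0,"rx": 0,"ry": 0,"rz": 0,"gripper": -1},
  {"tx": 0,"ty": 0,"tz": 0,"rx": 0,"ry": 0,"rz": 0,"gripper": -1},
  {"tx": 0,"ty": 0,"tz": 0,"rx": 0,"ry": 0,"rz": 0,"gripper": -1},
  {"tx": 0,"ty": 0,"tz": 0,"rx": 0,"ry": 0,"rz": 0,"gripper": -1},
])

```text
time_s: 15.15
ee_pos: [490.8, 207.0, 51.4]
ee_rot: [-180.0, 0.0, 83.1]
force: [-0.5, 0.2, -0.3]
gripper_width: 91.5
gripper_force: 0.0
```

Call:
send_rows([
  {"tx": 0,"ty": 0,"tz": -0.02,"rx": 0,"ry": 0,"rz": 0,"gripper": -1},
  {"tx": 0,"ty": 0,"tz": -0.05,"rx": 0,"ry": 0,"rz": 0,"gripper": -1},
  {"tx": 0,"ty": 0,"tz": -0.06,"rx": 0,"ry": 0,"rz": 0,"gripper": -1},
  {"tx": 0,"ty": 0,"tz": -0.06,"rx": 0,"ry": 0,"rz": 0,"gripper": -1},
  {"tx": -0.08,"ty": 0,"tz": -0.04,"rx": 0,"ry": 0,"rz": 0,"gripper": -1},
  {"tx": -0.08,"ty": 0,"tz": 0,"rx": 0,"ry": 0,"rz": 0,"gripper": -1},
  {"tx": -0.08,"ty": 0,"tz": 0,"rx": 0,"ry": 0,"rz": 0,"gripper": -1},
  {"tx": -0.08,"ty": 0,"tz": 0,"rx": 0,"ry": 0,"rz": 0,"gripper": -1},
  {"tx": -0.08,"ty": 0,"tz": 0,"rx": 0,"ry": 0,"rz": 0,"gripper": -1},
  {"tx": 0,"ty": 0,"tz": 0,"rx": 0,"ry": 0,"rz": 0,"gripper": -1},
  {"tx": 0,"ty": 0,"tz": 0,"rx": 0,"ry": 0,"rz": 0,"gripper": -1},
])

```text
time_s: 16.52
ee_pos: [467.2, 8.7, 166.9]
ee_rot: [179.9, -0.0, 83.1]
force: [0.1, 0.9, -0.5]
gripper_width: 91.1
gripper_force: 0.0
```

Run:
```python
from h import *
s=env.state(); print(s['time_s'],s['ee_pos'],s['force'],s['gripper_width'])
t=grab('top'); q=grab('scene')
a=cv2.resize(t['frame'][180:290,110:230],None,fx=3.2,fy=3.2,interpolation=2);b=cv2.resize(q['frame'][180:280,390:510],None,fx=3.3,fy=3.3,interpolation=2)
o=np.zeros((360,800,3),np.uint8);o[:352,:384]=a;o[:330,400:796]=b;cv2.imwrite('pics/crop5.png',o[...,::-1])
```

```text
16.525 [467.21426006   8.7377177  166.94910609] [ 0.12578839  0.88922115 -0.51325171] 91.07059165384359
```

View pics/crop5.png

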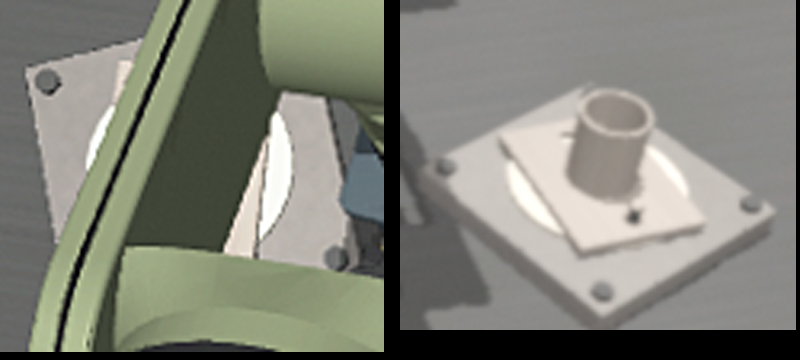

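The scene view shows the plate flat on the ring, with the dark pin standing in the front hole at crop (633,215). The gripper is clear and holds nothing, so I hand in.

```bash
python3 -c "
from workcell import env
print(env.job_done())"
```

```text
the job is handed in; nothing more can be done
None
```

The flange is on the jig, flat on the ring with the pin in one hole, released at about 17 s; the forces I read stayed light and no other bench item was touched. I handed the job in, but the call returned no verdict.

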